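Start a canister lid on its thread without crossing it

ROBOT

A 7-joint arm with a two-finger parallel gripper is mounted at the origin on the work surface. World frame = base frame: x ahead of the robot, y to its left, z up, the work surface at z = 0. Lengths are in m, angles in rad, forces in N, time in s.
With the tool pointing down it reaches from about 0.425 to 0.825 m from the base axis. Payload 3.6 kg.
Tool frame: the origin (TCP) lies on the centre line of the jaws, within the pads' length; the fingertips stand 11 mm ahead of it and the grasp point (between the pads) lies 8 mm behind it; z points along the fingers, y is the line along which they close (so a half turn about z gives the same grasp; the last joint's range is limited). The gripper opens to 93 mm and grips with 3 to 60 N. Pads are 15 mm wide; open, the fingers measure 128 mm over their backs; the gripper's body (75 mm by 188 mm) begins 65 mm behind the grasp point.
Start: joints at [-1.317, 0.615, -0.013, 1.423, 0.008, 1.103, -0.04], TCP at [0.18, 0.625, 0.23] pointing down, gripper open.
Joint ranges: [-3.12, 3.12], [-0.3, 2.06], [-1.34, 1.32], [0.26, 2.42], [-1.36, 4.5], [0.01, 1.98], [-2.84, 2.84]. Speed limits (rad/s): [2.79, 2.79, 3.14, 3.14, 3.14, 3.14, 3.14].

INTERFACE

Orientations are given as [roll, pitch, yaw] about the fixed x, y, z axes, in that order (R = Rz(yaw) Ry(pitch) Rx(roll)).
In Python, from plant import state, vision, robot gives the robot as it stands. The module is installed in compiled form; this text tells all that it offers.
- The arm moves only by the shell command python3 -m handwheel 'ROWS' [FORCE]. ROWS is JSON, a list of rows, each an object with "offset": the shift along the tool's x, y, z in m, a list of three; "twist": the turn, a rotation vector about the tool's x, y, z in rad, a list of three; "claw": the opening, from 0 (shut) to 1 (fully open). In form: [{"offset": [dx, dy, dz], "twist": [rx, ry, rz], "claw": claw}, ...]. A call has 1 to 12 rows; each row is the pose to reach, as a shift and turn from the pose commanded when the call began, along the tool's axes at that moment; what a row does not reach only later rows make up. A row lasts 1/8 s, in which the tool goes at most 62.5 mm and 10.7 degrees, less where a joint would pass 70% of its speed; a pose out of reach is approached as far as the arm can. A call with a gripper value outside its range is refused whole. The fingers move at their own pace and stop on an object; FORCE is the grip in N (left out, the last holds). Time passes only in rows, so rows that repeat a pose let the fingers close. It gives the time, the measured TCP pose, the force, the opening and the grip force at its end, in the units of the state.
- state(): the state, without advancing time (a new reading comes with each control period).
- vision.capture(name): name is "scene" or "side" or "wrist"; returns a dict with "color" (480x640x3 uint8, red, green, blue), "intrinsics" (3x3 intrinsics, pixels), "k1" (the pictures are not rectified: a ray, as slopes to the right and down, at radius r is drawn at 1 + k1 r^2 times it, then the intrinsics apply), "rvec" (rotation vector, rad) and "tvec" (3), from world to camera coordinates, as OpenCV has them; the wrist camera has in their place "mount" (4x4, takes a point from camera to tool coordinates, whose origin is the TCP and whose axes are the flange's). Camera axes: x right, y down, z forward; pixel columns grow to the right and rows downward; lengths in m; the calibration is good to about 2 mm. A picture is of the moment at which its call begins: read the wrist's pose just before it. There is no depth.
- robot.job_done(): hands the job in; it is judged then, once.
The state is a dict: "t": time; "joints": joint angles; "dq": joint speeds; "effort": joint torques, N m; "ee_pos": TCP position; "tcp_rot": TCP orientation; "contact_force": force on the tool from outside, world axes, zero at the start; "ft_torque": the same for the moment, N m; "opening": finger opening in m; "finger_force": force on a finger pad.
Only numpy, scipy, OpenCV 4.12 (cv2) and the standard library are available. Lean on these libraries where they do the work, as an engineer would, in place of code of your own. Each camera call takes 0.05 s, during which the arm holds its last target. There are 200 camera calls.

TASK

The open sample canister held in the bench vice needs its lid: of the three loose white lids take the deep one that fits its neck, set it square on the neck, turn it backward (anticlockwise seen from above) until you feel the thread drop, and then turn it forward (clockwise) one full turn. Finish while still gripping the lid, started but not screwed home, so that it can be torqued later; leave the other things on the bench where they are.

Things in the scene. Friction and masses are not known exactly. Their poses are not given: they have to be found in the camera images.
- lid: The lid to use: deep white ribbed screw lid, 61 mm outer diameter, 31 mm tall, about 45 g, opening down on the bench. Origin: centre of its lower edge; z up through its flat top. Skirt outside 24-sided, a flat every 15 degrees from its x axis; bore 53.6 mm, 27.5 mm deep. Three lugs (8 mm long, 1.6 mm thick) stand inward near the lower edge to radius 22.6 mm, at 0, 120 and 240 degrees about z.
- lug0 (a point): Leading (clockwise) lower corner of the lid's lug at 0 degrees: 24.5 mm from the lid's axis, 1.5 mm above its lower edge, 9 degrees clockwise of the lug's middle
- lug1 (a point): The same point on the lug at 120 degrees (anticlockwise from above)
- lug2 (a point): The same point on the lug at 240 degrees
- vice: Bottle vice, fixed, with the open white canister clamped upright in it. Origin: on the bench on the canister's axis; z up. Base 130 x 210 x 12 mm, jaws and spindle below 65 mm; canister body 72 mm in diameter, shoulder ending 99 mm above the bench, then the neck (44 mm core, 50 mm over the threads, tapered to 39 mm at the rim) up to 130 mm. The canister does not turn.
- mouth (a point): Centre of the canister's rim, 130 mm above the bench. A lid set on the neck rests with its lower edge 6.5 to 11 mm below this point; turned backward (120 degrees at most) it climbs to 6.5, then drops 4.5 mm to 11: the drop to feel. A gripped lid drops only if pressed down lightly (3 N) or freed. One turn forward brings it to 24.5 mm below; home is 27.5. It stays where it is when freed; play 1 mm.
- brink (a point): Point on top of a thread, 24.5 mm from the neck's axis, 10 degrees clockwise of the beginning of the thread that starts at 0 degrees: a lug's corner is here just before the drop. Threads: right-handed, three starts (0, 120, 240 degrees about the vice's z), beginning 5 mm below the rim, 1.8 mm thick, 13.5 mm down a turn, so 4.5 mm apart
- below (a point): Point 24.5 mm from the neck's axis, 16 degrees anticlockwise of the same thread's beginning, on top of the next thread beneath (8.9 mm below the rim): a lug's corner is about here just after the drop
- lid_small: A lid that does not fit: white, 44 mm diameter, 20 mm tall. Origin: centre of its underside
- lid_flat: A lid that does not fit: white, 74 mm diameter, only 14 mm tall. Origin: centre of its underside
- canister_shut: A second canister with its lid on, standing upright, 72 mm diameter, 121 mm tall. Origin: centre of its underside
- jar_small: Small open glass jar, 44 mm diameter, 50 mm tall. Origin: centre of its underside
- timer: Bench timer, 50 x 75 x 22 mm, lying flat. Origin: centre of its underside
- scanner: Hand scanner lying flat: head 50 x 85 x 34 mm, handle 105 x 32 x 26 mm towards its -x. Origin: under the head's centre
- marker: Marker pen lying along its x, 130 mm long, 12 mm thick. Origin: under its middle
- tube_stand: Black stand with capped sample tubes, 50 x 130 mm, 94 mm tall. Origin: centre of its underside
Things that resemble listed ones, but are neither listed nor needed, are in the scene too. What is shaped like the lid but yellow is not meant.

How it is judged:
On the way, in this order (a step that is already met when the one before it is completed fails the run):
1. the lid sits square on the neck, turned back until its lugs stand on the threads' beginnings, just before the drop (horizontal distance between lid and mouth below 0.003 m and angle between lid's own z axis and vertical below 0.12 rad and ((horizontal distance between lug0 and brink below 0.0045 m and z of lug0 in the frame of mouth between -0.0072 and -0.0025 m) or (horizontal distance between lug1 and brink below 0.0045 m and z of lug1 in the frame of mouth between -0.0072 and -0.0025 m) or (horizontal distance between lug2 and brink below 0.0045 m and z of lug2 in the frame of mouth between -0.0072 and -0.0025 m))), for 0.04 s.
2. turned back past the threads' beginnings, the lid has dropped (horizontal distance between lid and mouth below 0.003 m and angle between lid's own z axis and vertical below 0.12 rad and ((horizontal distance between lug0 and below below 0.0065 m and z of lug0 in the frame of mouth between -0.0115 and -0.0074 m) or (horizontal distance between lug1 and below below 0.0065 m and z of lug1 in the frame of mouth between -0.0115 and -0.0074 m) or (horizontal distance between lug2 and below below 0.0065 m and z of lug2 in the frame of mouth between -0.0115 and -0.0074 m))), for 0.04 s.
At the end, for the whole second after the job is handed in: The lid is on the canister's thread, upright within 4 degrees and centred within 3 mm, its lower edge 21.5 to 27 mm below the rim (one turn after the drop, give or take a fifth of a turn, and not screwed home), at rest, with the fingers still gripping it (more than 3 N) (z of lid in the frame of mouth between -0.027 and -0.0215 m and horizontal distance between lid and mouth below 0.003 m and angle between lid's own z axis and vertical below 0.07 rad and contact force between the fingers and lid above 3 N and linear speed of lid below 0.01 m/s and angular speed of lid below 0.1 rad/s); the arm keeps its last pose, push and grip.
It fails at once if one of the lids that do not fit is pushed more than 20 mm (distance of any of lid_small, lid_flat from where it was at the start of the episode above 0.02 m).
It fails at once if one of the other bystanders (closed canister, jar, timer, scanner, marker, tube stand) is pushed more than 20 mm (distance of any of canister_shut, jar_small, timer, scanner, marker, tube_stand from where it was at the start of the episode above 0.02 m).
It also fails if it takes over 66 s, if anything falls off the work surface, if the arm or the gripper's body presses on something with over 40 N, if the wrist force passes 120 N, or if a joint passes its speed limit or range.

## Working session

There is one attempt and no reset: what is moved stays moved. The work goes in short steps, Python scripts to look and compute and a shell command to move; the robot and the scene stay as the last step left them, time stands still between calls to the robot, and variables do not carry over. Pictures are saved under pics/ and viewed, at most 10 in all, crops included, and the job is handed in when it is done.

```bash
mkdir -p pics; cat > h.py <<'E'
import numpy as np, cv2
from plant import state, vision, robot
from scipy.spatial.transform import Rotation as R
def cap(n):
    s=state(); c=vision.capture(n)
    if n=='wrist':
        T=np.eye(4); T[:3,:3]=R.from_euler('xyz',s['tcp_rot']).as_matrix(); T[:3,3]=s['ee_pos']
        W=T@np.array(c['mount'])
    else:
        M=np.eye(4); M[:3,:3]=R.from_rotvec(np.ravel(c['rvec'])).as_matrix(); M[:3,3]=np.ravel(c['tvec']); W=np.linalg.inv(M)
    c['W']=W; return c
def save(c,f): cv2.imwrite(f,c['color'][:,:,::-1])
def ray(c,u,v):
    K=np.array(c['intrinsics']); d=np.array([(u-K[0,2])/K[0,0],(v-K[1,2])/K[1,1]]); x=d.copy()
    for _ in range(20): x=d/(1+c['k1']*(x@x))
    return c['W'][:3,3], c['W'][:3,:3]@np.array([x[0],x[1],1])
def onz(c,u,v,z):
    o,d=ray(c,u,v); return o+d*(z-o[2])/d[2]
def proj(c,p):
    q=np.linalg.inv(c['W'])@np.append(p,1); x=q[:2]/q[2]; x=x*(1+c['k1']*(x@x)); K=np.array(c['intrinsics'])
    return K[:2,:2]@x+K[:2,2]
E
python3 - <<'E'
from h import *
import pickle
print(state())
for n in ['scene','side','wrist']:
    c=cap(n); save(c,f'pics/{n}0.png'); pickle.dump(c,open(f'{n}0.pkl','wb')); print(n,c['W'].round(3).tolist(),c['k1'],np.array(c['intrinsics']).tolist())
E
```

```text
{'t': 0.0, 'joints': array([-1.31651942,  0.61591061, -0.01263721,  1.42490889,  0.00806406,
        1.10340104, -0.04037596]), 'dq': array([-1.16966671e-03,  1.21142200e-03,  1.22074864e-03,  8.05644541e-04,
        1.71891954e-05,  4.23644010e-04,  9.60448112e-04]), 'effort': array([ 1.10653127e-03, -4.58948278e+01,  2.09358847e-01, -1.65737057e+01,
       -6.11152011e-02,  2.06730090e-02,  2.42395417e-04]), 'ee_pos': array([0.17987291, 0.62381086, 0.22848336]), 'tcp_rot': array([-3.13901359e+00, -6.56620700e-06,  2.86090717e+00]), 'contact_force': array([-0.49334915, -0.31173303,  0.23407822]), 'ft_torque': array([ 0.02110825,  0.01380097, -0.01469146]), 'finger_force': 0.0, 'opening': 0.09282898240417134}
scene [[0.699, 0.473, -0.536, 1.156], [0.715, -0.451, 0.534, -0.577], [0.011, -0.757, -0.653, 0.871], [0.0, 0.0, 0.0, 1.0]] -0.023122803256362404 [[506.323084547417, 0.0, 321.8100949999304], [0.0, 506.323084547417, 239.3857930451491], [0.0, 0.0, 1.0]]
side [[0.91, -0.283, 0.302, 0.243], [-0.414, -0.628, 0.659, -0.63], [0.004, -0.725, -0.689, 0.813], [0.0, 0.0, 0.0, 1.0]] -0.020909141504607487 [[477.19617904158247, 0.0, 317.5398046147977], [0.0, 477.19617904158247, 237.69305159374824], [0.0, 0.0, 1.0]]
wrist [[0.278, 0.924, 0.264, 0.107], [0.961, -0.266, -0.079, 0.645], [-0.003, 0.275, -0.961, 0.384], [0.0, 0.0, 0.0, 1.0]] -0.020714424520807795 [[337.7512802982039, 0.0, 314.9144282221472], [0.0, 337.7512802982039, 237.37574334125136], [0.0, 0.0, 1.0]]
```

View pics/scene0.png

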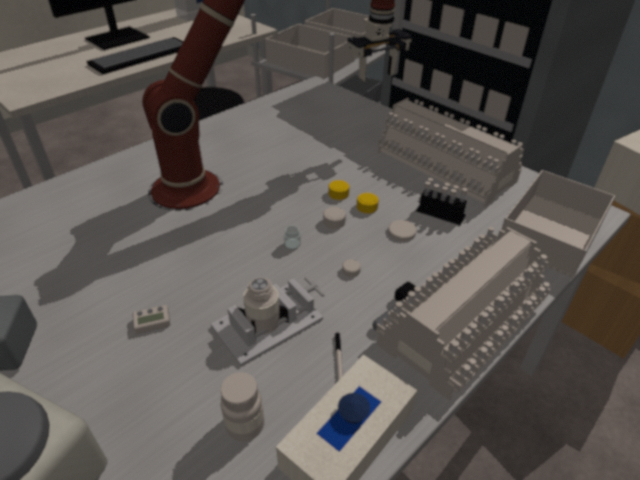

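View pics/side0.png

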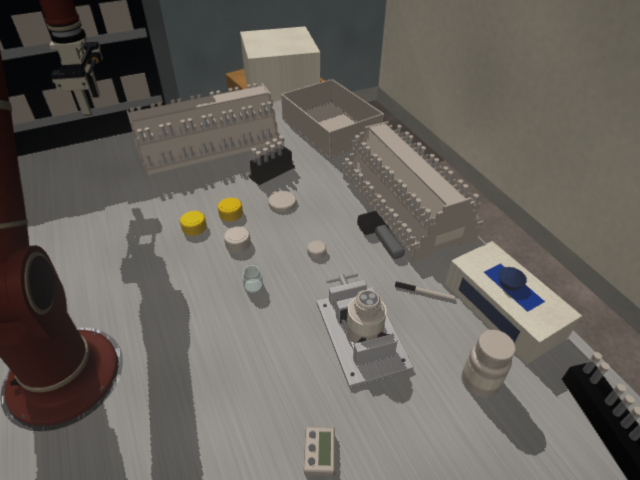

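Three white lids: scene (334,216) / side (237,237), medium and deep; (402,229) / (281,201), wide and thin; (351,268) / (317,250), small. The first fits the description. The two yellow ones at (339,188) and (367,202) are excluded. I'll confirm this in a crop.

```bash
python3 - <<'E'
from h import *
import pickle
s=pickle.load(open('scene0.pkl','rb')); d=pickle.load(open('side0.pkl','rb'))
def tri(a,b):
    (o1,d1),(o2,d2)=ray(s,*a),ray(d,*b)
    t=np.linalg.lstsq(np.c_[d1,-d2],o2-o1,rcond=None)[0]; p=o1+d1*t[0];q=o2+d2*t[1]; return ((p+q)/2).round(4),np.linalg.norm(p-q).round(4)
for n,a,b in [('lid top',(334,213),(237,234)),('flat',(402,229),(281,201)),('small',(351,266),(317,247)),('mouth',(260,285),(368,298)),('yel1',(339,186),(193,220)),('yel2',(367,199),(230,206)),('jar',(291,236),(252,275)),('shut',(239,385),(495,345))]:
    print(n,*tri(a,b))
a=cv2.resize(s['color'][170:290,260:430],None,fx=4,fy=4,interpolation=3)
b=cv2.resize(d['color'][270:390,310:420],None,fx=4,fy=4,interpolation=3)
f=np.hstack([cv2.resize(d['color'][180:280,170:340],(400*170//170,235),interpolation=3),cv2.resize(d['color'][270:370,310:410],(235,235),interpolation=3)])
f=cv2.copyMakeBorder(f,0,0,0,680-f.shape[1],0)
g=np.vstack([cv2.resize(a,(480,339)),cv2.resize(f,(480,166))])
g=np.vstack([cv2.resize(s['color'][170:290,260:430],(480,339),interpolation=3)])
h=np.hstack([cv2.resize(d['color'][180:280,170:310],(448,260)[::1],interpolation=3),cv2.resize(d['color'][280,310:311][None],(1,260))])
top=np.hstack([cv2.resize(s['color'][175:285,270:430],(480,330),interpolation=3),cv2.resize(s['color'][270:330,230:290],(320,330),interpolation=3)])
bot=np.hstack([cv2.resize(d['color'][185:265,180:340],(480,240),interpolation=3),cv2.resize(d['color'][280:340,330:410],(320,240),interpolation=3)])
cv2.imwrite('pics/crop1.png',np.vstack([top,bot])[:,:,::-1])
E
```

```text
lid top [0.4151 0.2056 0.0346] 0.0022
flat [0.567  0.3111 0.0083] 0.0046
small [0.5773 0.1006 0.0196] 0.0019
mouth [ 0.5618 -0.1602  0.1286] 0.0012
yel1 [0.3321 0.3092 0.0287] 0.0067
yel2 [0.4315 0.3199 0.0307] 0.0049
jar [0.4051 0.0616 0.035 ] 0.0038
shut [ 0.7146 -0.3327  0.12  ] 0.0052
```

View pics/crop1.png

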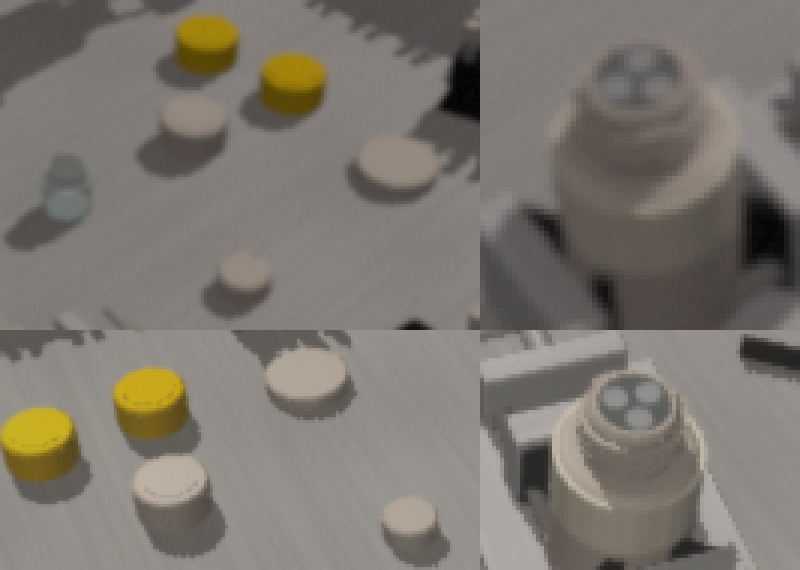

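The crop shows the deep white lid at scene (334,216), with a tall ribbed skirt. The flat lid is at (402,229) and the small one at (351,268). The open neck is at (260,285) and its rim triangulates to z 0.129, against 0.130 given, so that checks. Next I check the path and work out the first move.

```bash
cat >> h.py <<'E'
def rel(p,yaw):
    s=state(); M=R.from_euler('xyz',s['tcp_rot']).as_matrix()
    T=R.from_euler('xyz',[np.pi,0,yaw]).as_matrix()
    return (M.T@(np.array(p)-s['ee_pos'])).round(4),R.from_matrix(M.T@T).as_rotvec().round(4)
E
python3 - <<'E'
from h import *
import pickle
d=pickle.load(open('side0.pkl','rb'))
for u,v in [(137,120),(270,95),(150,165),(280,140),(250,175),(280,175)]: print(u,v,onz(d,u,v,.0).round(3),onz(d,u,v,.12).round(3))
print(rel((.415,.206,.16),2.03))
E
```

```text
137 120 [0.286 0.915 0.   ] [0.279 0.687 0.12 ]
270 95 [ 0.753  0.899 -0.   ] [0.678 0.673 0.12 ]
150 165 [0.279 0.632 0.   ] [0.273 0.446 0.12 ]
280 140 [0.677 0.602 0.   ] [0.613 0.42  0.12 ]
250 175 [0.532 0.464 0.   ] [0.489 0.302 0.12 ]
280 175 [0.61  0.428 0.   ] [0.556 0.272 0.12 ]
(array([-0.3416, -0.3364,  0.0694]), array([-0.0018,  0.0009,  0.8309]))
```

```bash
python3 -m handwheel '[{"offset":[-0.017,-0.058,0],"twist":[0,0,0],"claw":1},{"offset":[-0.034,-0.116,0],"twist":[0,0,0],"claw":1},{"offset":[-0.051,-0.174,0],"twist":[0,0,0.1],"claw":1},{"offset":[-0.1,-0.2,0.01],"twist":[-0.002,0.001,0.28],"claw":1},{"offset":[-0.15,-0.23,0.02],"twist":[-0.002,0.001,0.46],"claw":1},{"offset":[-0.2,-0.26,0.03],"twist":[-0.002,0.001,0.64],"claw":1},{"offset":[-0.25,-0.29,0.04],"twist":[-0.002,0.001,0.83],"claw":1},{"offset":[-0.3,-0.315,0.055],"twist":[-0.002,0.001,0.83],"claw":1},{"offset":[-0.3416,-0.3364,0.0694],"twist":[-0.002,0.001,0.831],"claw":1},{"offset":[-0.3416,-0.3364,0.0694],"twist":[-0.002,0.001,0.831],"claw":1},{"offset":[-0.3416,-0.3364,0.0694],"twist":[-0.002,0.001,0.831],"claw":1}]'
python3 - <<'E'
from h import *
s=state(); print(s['t'],s['ee_pos'],s['tcp_rot'],s['joints'],s['contact_force'])
c=cap('wrist'); 
for z in (0,.031):
  for a in np.arange(0,360,15): cv2.circle(c['color'],tuple(int(round(x)) for x in proj(c,(.415+.0305*np.cos(np.radians(a)),.206+.0305*np.sin(np.radians(a)),z))),1,(255,0,0) if z else (0,0,255),-1)
save(c,'pics/wrist1.png')
E
```

```text
t: 1.52
ee_pos: [0.4145, 0.2071, 0.1601]
tcp_rot: [3.141, -0.002, 2.03]
contact_force: [-0.5, 1.0, 0.6]
opening: 0.0932
finger_force: 0.0
1.525 [0.41451673 0.20711872 0.16010646] [ 3.14109527e+00 -2.37344673e-03  2.03024252e+00] [-0.67729197  0.43464309  0.23511983  2.03673361 -0.15916158  0.6864943
  0.11957991] [-0.50514883  0.9840803   0.55826617]
```

View pics/wrist1.png

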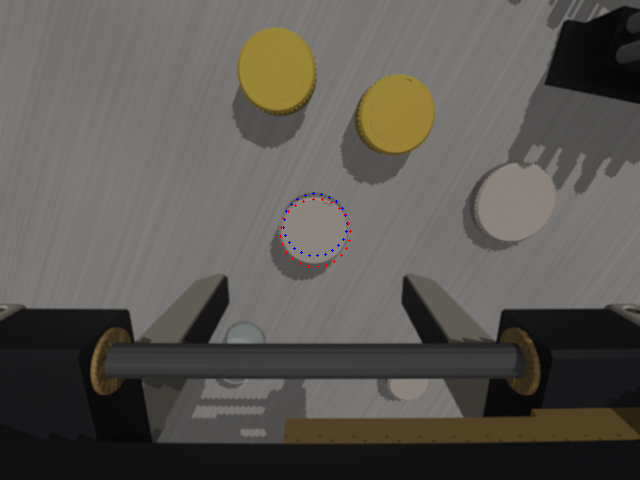

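The deep lid (315,229) lies almost under the overlay circles, about 3 px (3 mm) off. The yellow lids are at (277,70) and (396,114), the flat one at (513,202), the jar at (245,345) and the small lid at (408,385). Now I fit the top circle.

```bash
python3 - <<'E'
from h import *
c=cap('wrist'); g=c['color'].astype(int)
roi=c['color'][170:290,260:370]
m=((g[:,:,0]-g[:,:,2])>6)&(g.sum(2)>330)
mm=np.zeros(m.shape,np.uint8); mm[180:285,265:365]=m[180:285,265:365]
n,l,st,ce=cv2.connectedComponentsWithStats(mm); i=1+np.argmax(st[1:,4]); print(st[i],ce[i])
cs,_=cv2.findContours((l==i).astype(np.uint8),0,2); e=cv2.fitEllipse(max(cs,key=len)); print(e)
print(onz(c,*e[0],.031),onz(c,*ce[i],.031)); print(rel((.415,.206,.015),2.03))
for n in ('scene','side'):
    d=cap(n)
    print(n,proj(d,(*onz(c,*e[0],.031)[:2],.031)))
E
```

```text
[ 279  197   71   67 3590] [313.90584958 230.20027855]
((313.8296203613281, 230.15663146972656), (64.9459228515625, 68.85308074951172), 91.79690551757812)
[0.4124998  0.20885651 0.031     ] [0.41257664 0.20885083 0.031     ]
(array([-0.0027, -0.0003,  0.1454]), array([ 0.0013, -0.0027,  0.0028]))
scene [333.95434237 213.4709792 ]
side [235.53467049 234.127146  ]
```

```bash
python3 - <<'E'
from h import *
print(rel((.4131,.2082,.015),2.03))
E
```

```text
(array([ 0.0003, -0.0012,  0.1455]), array([ 0.0017, -0.0024,  0.0028]))
```

```bash
python3 -m handwheel '[{"offset":[0,-0.001,0.05],"twist":[0.001,-0.002,0],"claw":1},{"offset":[0,-0.001,0.09],"twist":[0.001,-0.002,0],"claw":1},{"offset":[0,-0.001,0.12],"twist":[0.001,-0.002,0],"claw":1},{"offset":[0,-0.001,0.135],"twist":[0.001,-0.002,0],"claw":1},{"offset":[0,-0.001,0.145],"twist":[0.001,-0.002,0],"claw":1},{"offset":[0,-0.001,0.145],"twist":[0.001,-0.002,0],"claw":1},{"offset":[0,-0.001,0.145],"twist":[0.001,-0.002,0],"claw":0.8}]' 25; python3 -m handwheel '[{"offset":[0,0,0],"twist":[0,0,0],"claw":0.5},{"offset":[0,0,0],"twist":[0,0,0],"claw":0.5},{"offset":[0,0,0],"twist":[0,0,0],"claw":0.5},{"offset":[0,0,0],"twist":[0,0,0],"claw":0.5},{"offset":[0,0,0],"twist":[0,0,0],"claw":0.5}]' 25
```

```text
t: 2.6
ee_pos: [0.4147, 0.207, 0.0159]
tcp_rot: [3.14, 0.0, 2.03]
contact_force: [-0.2, 0.1, -0.1]
opening: 0.087
finger_force: 0.0
t: 3.22
ee_pos: [0.4144, 0.2066, 0.0155]
tcp_rot: [3.141, 0.0, 2.03]
contact_force: [0.3, -0.5, 4.5]
opening: 0.0611
finger_force: 25.0
```

```bash
python3 -m handwheel '[{"offset":[0,0,-0.05],"twist":[0,0,0],"claw":0.5},{"offset":[0,0,-0.1],"twist":[0,0,0],"claw":0.5},{"offset":[0,0,-0.15],"twist":[0,0,0],"claw":0.5},{"offset":[0,0,-0.18],"twist":[0,0,0],"claw":0.5},{"offset":[0,0,-0.18],"twist":[0,0,0],"claw":0.5}]'; python3 - <<'E'
from h import *
print(rel((.5618,-.1602,.19),1.29))
E
```

```text
t: 3.85
ee_pos: [0.4153, 0.2071, 0.197]
tcp_rot: [3.136, -0.0, 2.03]
contact_force: [-0.9, -0.5, -1.3]
opening: 0.0606
finger_force: 25.0
(array([-0.3942, -0.0315,  0.0068]), array([ 0.005 , -0.0021,  0.74  ]))
```

```bash
python3 -m handwheel '[{"offset":[-0.05,-0.004,0],"twist":[0.001,0,0.1],"claw":0.5},{"offset":[-0.1,-0.008,0],"twist":[0.002,-0.001,0.2],"claw":0.5},{"offset":[-0.15,-0.012,0],"twist":[0.003,-0.001,0.3],"claw":0.5},{"offset":[-0.2,-0.016,0],"twist":[0.004,-0.001,0.4],"claw":0.5},{"offset":[-0.25,-0.02,0],"twist":[0.005,-0.001,0.5],"claw":0.5},{"offset":[-0.3,-0.024,0],"twist":[0.005,-0.001,0.6],"claw":0.5},{"offset":[-0.35,-0.028,0],"twist":[0.005,-0.001,0.7],"claw":0.5},{"offset":[-0.38,-0.0305,0],"twist":[0.005,-0.001,0.74],"claw":0.5},{"offset":[-0.394,-0.0315,0],"twist":[0.005,-0.001,0.74],"claw":0.5},{"offset":[-0.394,-0.0315,0],"twist":[0.005,-0.001,0.74],"claw":0.5},{"offset":[-0.394,-0.0315,0],"twist":[0.005,-0.001,0.74],"claw":0.5}]'
python3 - <<'E'
from h import *
import pickle
s=state(); print(s['t'],s['ee_pos'],s['tcp_rot'],s['joints'],s['contact_force'])
ims=[]
for n in ('scene','side'):
    c=cap(n); pickle.dump(c,open(n+'1.pkl','wb')); u,v=proj(c,(.562,-.16,.15)).astype(int); 
    print(n,u,v); ims.append(cv2.resize(c['color'][v-50:v+70,u-40:u+40],(400,600),interpolation=3))
cv2.imwrite('pics/hold.png',np.hstack(ims)[:,:,::-1])
E
```

```text
t: 5.22
ee_pos: [0.5602, -0.1585, 0.1947]
tcp_rot: [-3.136, 0.001, 1.292]
contact_force: [0.9, -0.5, -0.1]
opening: 0.0609
finger_force: 25.0
5.225 [ 0.56017253 -0.15852982  0.19470712] [-3.13594413e+00  1.25080110e-03  1.29238240e+00] [-0.06057135  0.58504965  0.48223202  1.67839176 -0.31540915  0.9621539
  0.25839977] [ 0.91966813 -0.47400614 -0.14435239]
scene 259 277
side 368 290
```

View pics/hold.png

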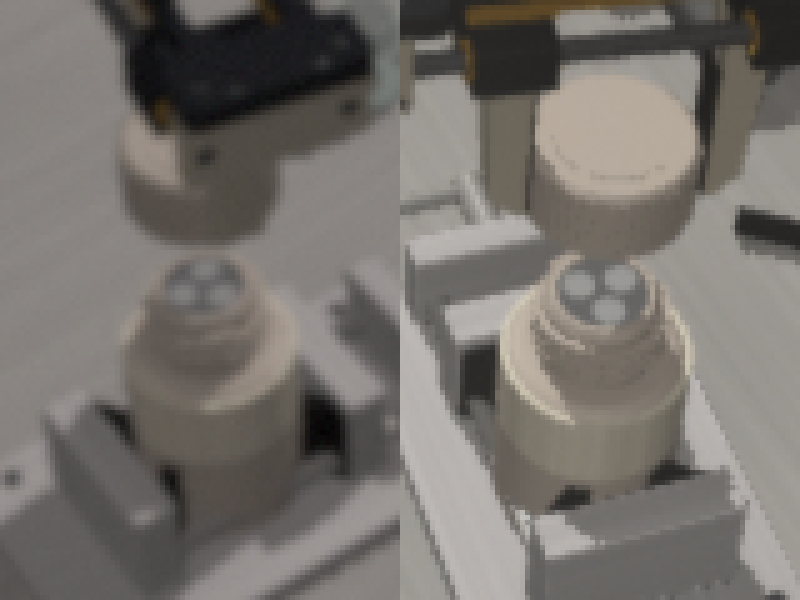

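The lid is held level in the jaws. In the side image it sits about 2 px right of the neck axis, and in the scene image about 0.5 px left. I'll measure edges numerically.

```bash
python3 - <<'E'
from h import *
import pickle
np.set_printoptions(linewidth=250)
for n,u0,rows in (('scene',259,(270,272,293,296,312,316)),('side',368,(280,283,287,302,306,325,330))):
    c=pickle.load(open(n+'1.pkl','rb')); g=c['color'].sum(2).astype(int)//3
    print(n,np.arange(u0-26,u0+27))
    for v in rows: print(v,g[v,u0-26:u0+27])
for z in (.179,.195,.21,.13,.115,.08,.06):
    print(z,*[proj(pickle.load(open(n+'1.pkl','rb')),(.5618,-.1602,z)).round(1) for n in ('scene','side')])
E
```

```text
scene [233 234 235 236 237 238 239 240 241 242 243 244 245 246 247 248 249 250 251 252 253 254 255 256 257 258 259 260 261 262 263 264 265 266 267 268 269 270 271 272 273 274 275 276 277 278 279 280 281 282 283 284 285]
270 [134 134 133 133 134 134 133 132 133 132 127 116 101  88  80  77  77  77  76  76  79  77  77  79  76  79  77  76  77  75  76  73  73  73  74  74  72  75  84 102 120 130 133 134 133 133 132 133 133 133 135 134 134]
272 [134 133 134 133 133 132 132 132 132 134 133 132 125 113  99  88  82  78  78  78  76  77  78  76  78  81  79  77  77  75  76  75  73  73  75  75  76  82  97 117 130 132 133 132 132 133 134 133 134 135 135 134 133]
293 [134 134 135 134 135 135 133 134 135 138 145 147 136 115  99  94  89  90  89  89  88  88  89  91  90  90  94  99 105 108 111 113 112 113 117 117 114 113 121 132 142 148 150 154 158 156 150 148 149 149 149 144 127]
296 [135 134 134 134 134 134 134 134 133 131 126 115 102  98  94  92  89  87  89  89  90  91  93  94  91  93  94  93  93  92  92  93  94  97  97  98 104 117 132 142 149 153 154 156 156 151 148 150 149 149 149 149 149]
312 [111
[... 1706 characters left out ...]
9 149 145 147 149 149 149 148]
325 [110  99 100 101  99  99 104 107 107 109 113 116 117 117 118 119 121 125 124 129 134 127 126 125 125 127 126 124 122 121 118 116 114 116 115 112 107 105 103  98  94  93 118 169 178 179 177 179 180 180 145 147 149]
330 [174 128 113 105 102  97  94  93  94  99 110 116 117 117 118 120 123 123 123 124 125 125 124 122 124 125 122 119 116 117 115 113 113 114 112 107 105 103  98  88  82  97 109 113 132 170 175 178 176 177 178 176 165]
0.179 [258.1 267.3] [370.1 279.5]
0.195 [257.5 261.4] [370.8 273.4]
0.21 [256.9 255.7] [371.5 267.5]
0.13 [259.8 284.8] [367.9 297.2]
0.115 [260.3 289.9] [367.3 302.4]
0.08 [261.4 301.4] [365.9 313.9]
0.06 [262.1 307.8] [365.2 320.3]
```

```bash
python3 -m handwheel '[{"offset":[-0.001,0.001,0.01],"twist":[0,0,0],"claw":0.5},{"offset":[-0.0014,0.0014,0.025],"twist":[0,0,0],"claw":0.5},{"offset":[-0.0014,0.0014,0.038],"twist":[0,0,0],"claw":0.5},{"offset":[-0.0014,0.0014,0.047],"twist":[0,0,0],"claw":0.5},{"offset":[-0.0014,0.0014,0.05],"twist":[0,0,0],"claw":0.5},{"offset":[-0.0014,0.0014,0.052],"twist":[0,0,0],"claw":0.5},{"offset":[-0.0014,0.0014,0.052],"twist":[0,0,0],"claw":0.5}]' 25; python3 -m handwheel '[{"offset":[0,0,0.001],"twist":[0,0,0],"claw":0.5},{"offset":[0,0,0.002],"twist":[0,0,0],"claw":0.5},{"offset":[0,0,0.002],"twist":[0,0,0],"claw":0.5}]'
```

```text
t: 6.2
ee_pos: [0.5614, -0.1626, 0.1436]
tcp_rot: [-3.138, 0.003, 1.29]
contact_force: [-0.0, -0.6, -1.0]
opening: 0.061
finger_force: 25.0
t: 6.58
ee_pos: [0.5612, -0.1624, 0.1414]
tcp_rot: [-3.138, 0.003, 1.29]
contact_force: [-0.4, -0.3, -0.3]
opening: 0.0609
finger_force: 25.0
```

```bash
python3 - <<'E'
from h import *
import pickle
np.set_printoptions(linewidth=250)
s=state();print(s['ee_pos'])
ims=[]
for n,u0,v0 in (('scene',259,285),('side',368,297)):
    c=cap(n); pickle.dump(c,open(n+'2.pkl','wb')); p0=pickle.load(open(n+'1.pkl','rb'))
    # displacement of lid between images vs expected
    ims.append(cv2.resize(c['color'][v0-50:v0+40,u0-30:u0+30],(400,600),interpolation=3))
    for z in (.126,.141,.157): print(n,z,proj(c,(.5618,-.1602,z)).round(1))
    g=c['color'].sum(2).astype(int)//3
    print(np.arange(u0-24,u0+25))
    for v in range(v0-8,v0+10,3): print(v,g[v,u0-24:u0+25])
cv2.imwrite('pics/on.png',np.hstack(ims)[:,:,::-1])
E
```

```text
[ 0.56122962 -0.16241417  0.14137156]
scene 0.126 [259.9 286.1]
scene 0.141 [259.4 280.9]
scene 0.157 [258.9 275.3]
[235 236 237 238 239 240 241 242 243 244 245 246 247 248 249 250 251 252 253 254 255 256 257 258 259 260 261 262 263 264 265 266 267 268 269 270 271 272 273 274 275 276 277 278 279 280 281 282 283]
277 [134 135 136 135 135 136 135 130 122 122 134 144 147 147 140 128 115 114 116 106  87  71  59  50  49  53  56  63  68  71  75  75  75  74  76  75  76  76  76  76  77  75  74  75  76  77  77  78  82]
280 [134 134 134 135 135 135 133 129 118 106 110 124 138 143 145 145 146 144 139 124 101  83  77  72  67  60  56  60  69  73  75  77  73  76  75  76  75  76  74  76  80  88  95 102 108 117 121 125 128]
283 [134 135 134 133 134 133 132 131 125 105  88  88  95 105 115 125 132 137 137 129 108  88  77  72  65  60  65  70  75  75  74  75  74  75  75  73  74  75  81  96 119 131 133 132 131 131 131 130 131]
286 [132 131 132 132 133 132 132 133 125 113  92  81  79  79  80  82  84  88  90  89  82  78  78  76  75  76  75  75  74  75  73  74  73  74  74  75  76  78  87 107 132 145 147 143
[... 1210 characters left out ...]
3 174 173 174 174 173 173 173 171 173 170 172 173 170 148 120  94  62  63  98 102 103 102 103]
298 [105  98 105 104 103 104 103 104  99  69  90  95  97 104 111 123 140 161 169 173 174 173 172 173 171 168 170 171 170 170 168 173 173 172 171 160 149 125 107 105  94  83  60  90 102 107 125 142 147]
301 [179 171 141 114 106 104 104 103  98  68  90  96  97  97 101  99 105 107 113 125 128 134 137 141 146 146 146 144 140 136 134 127 118 113 106 108  96  93  90  89  93 114 145 151 152 151 150 149 151]
304 [181 182 182 184 188 194 172 171 169 139 102  96  98  99 102 101 104 102 106 106 107 103 107 107 107 102 106 100 104 101 102 101 100  97  96  94  92  91  92  97 117 149 152 149 149 151 152 152 150]
```

View pics/on.png

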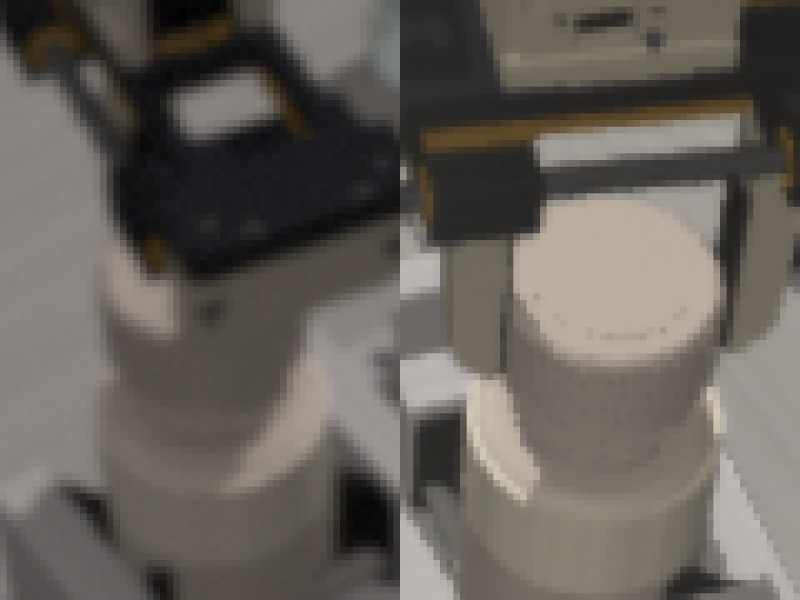

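The lid is level over the rim: side skirt centre 369.4 against axis 368.4, scene 259.2 against 259.5. I shift it back about 1.7 mm and lower it to contact.

```bash
python3 -m handwheel '[{"offset":[0.001,-0.0012,0],"twist":[0,0,0],"claw":0.5},{"offset":[0.001,-0.0012,0.001],"twist":[0,0,0],"claw":0.5},{"offset":[0.001,-0.0012,0.002],"twist":[0,0,0],"claw":0.5}]'; python3 -m handwheel '[{"offset":[0,0,0.001],"twist":[0,0,0],"claw":0.5},{"offset":[0,0,0.001],"twist":[0,0,0],"claw":0.5}]';python3 -m handwheel '[{"offset":[0,0,0.001],"twist":[0,0,0],"claw":0.5},{"offset":[0,0,0.001],"twist":[0,0,0],"claw":0.5}]'
```

```text
t: 7.05
ee_pos: [0.5603, -0.1613, 0.1393]
tcp_rot: [-3.138, 0.003, 1.29]
contact_force: [-0.2, -0.1, -0.1]
opening: 0.0608
finger_force: 25.0
t: 7.3
ee_pos: [0.5604, -0.1614, 0.1387]
tcp_rot: [-3.138, 0.003, 1.29]
contact_force: [-1.9, 0.1, 2.6]
opening: 0.0611
finger_force: 25.0
t: 7.55
ee_pos: [0.5604, -0.1615, 0.1385]
tcp_rot: [-3.139, 0.002, 1.29]
contact_force: [-1.4, 1.3, 6.6]
opening: 0.0608
finger_force: 25.0
```

```bash
python3 -m handwheel '[{"offset":[0,0,-0.0005],"twist":[0,0,-0.08],"claw":0.5},{"offset":[0,0,-0.0005],"twist":[0,0,-0.16],"claw":0.5},{"offset":[0,0,-0.0005],"twist":[0,0,-0.16],"claw":0.5}]'; python3 -c "
from plant import state; print(state()['joints'][6])"
```

```text
t: 7.92
ee_pos: [0.561, -0.1619, 0.1386]
tcp_rot: [-3.139, 0.003, 1.449]
contact_force: [-0.1, -0.5, 4.4]
opening: 0.0609
finger_force: 25.0
0.42098674202728814
```

```bash
python3 -m handwheel '[{"offset":[0,0,0],"twist":[0,0,-0.08],"claw":0.5},{"offset":[0,0,0],"twist":[0,0,-0.16],"claw":0.5},{"offset":[0,0,0],"twist":[0,0,-0.16],"claw":0.5}]'
```

```text
t: 8.3
ee_pos: [0.5601, -0.1615, 0.1375]
tcp_rot: [-3.137, 0.002, 1.608]
contact_force: [-0.5, -1.6, -0.9]
opening: 0.061
finger_force: 25.0
```

The force went from 4.4 N to about 0 while z fell, so the thread has begun to drop. I press down to follow it.

```bash
python3 -m handwheel '[{"offset":[0,0,0.0008],"twist":[0,0,-0.03],"claw":0.5},{"offset":[0,0,0.0016],"twist":[0,0,-0.06],"claw":0.5},{"offset":[0,0,0.0016],"twist":[0,0,-0.06],"claw":0.5}]';  python3 -m handwheel '[{"offset":[0,0,0.0008],"twist":[0,0,0],"claw":0.5},{"offset":[0,0,0.0016],"twist":[0,0,0],"claw":0.5},{"offset":[0,0,0.0016],"twist":[0,0,0],"claw":0.5}]'
```

```text
t: 8.68
ee_pos: [0.56, -0.1615, 0.136]
tcp_rot: [-3.136, 0.001, 1.669]
contact_force: [0.5, -1.8, -1.1]
opening: 0.0609
finger_force: 25.0
t: 9.05
ee_pos: [0.5603, -0.1616, 0.1351]
tcp_rot: [-3.137, 0.002, 1.67]
contact_force: [-2.2, -3.8, 3.3]
opening: 0.061
finger_force: 25.0
```

```bash
python3 -m handwheel '[{"offset":[0,0,0.0005],"twist":[0,0,-0.05],"claw":0.5},{"offset":[0,0,0.0005],"twist":[0,0,-0.1],"claw":0.5},{"offset":[0,0,0.0005],"twist":[0,0,-0.1],"claw":0.5}]'
```

```text
t: 9.43
ee_pos: [0.5616, -0.1619, 0.1351]
tcp_rot: [-3.14, 0.003, 1.769]
contact_force: [-0.0, -2.5, 5.6]
opening: 0.0609
finger_force: 25.0
```

The drop is complete: z fell 3.5 mm and the lid stands firm again under 5.6 N. Now I turn forward, feeding 2.15 mm per rad.

```bash
python3 -m handwheel '[{"offset":[0,0,0],"twist":[0,0,0.15],"claw":0.5},{"offset":[0,0,0.0003],"twist":[0,0,0.3],"claw":0.5},{"offset":[0,0,0.0006],"twist":[0,0,0.45],"claw":0.5},{"offset":[0,0,0.0009],"twist":[0,0,0.6],"claw":0.5},{"offset":[0,0,0.0009],"twist":[0,0,0.6],"claw":0.5}]' 30
```

```text
t: 10.05
ee_pos: [0.5611, -0.1619, 0.1339]
tcp_rot: [-3.141, 0.004, 1.168]
contact_force: [-0.5, -3.0, 4.3]
opening: 0.0606
finger_force: 30.0
```

```bash
python3 -m handwheel '[{"offset":[0,0,0.0003],"twist":[0,0,0.15],"claw":0.5},{"offset":[0,0,0.0006],"twist":[0,0,0.3],"claw":0.5},{"offset":[0,0,0.0009],"twist":[0,0,0.45],"claw":0.5},{"offset":[0,0,0.0012],"twist":[0,0,0.6],"claw":0.5},{"offset":[0,0,0.0012],"twist":[0,0,0.6],"claw":0.5}]' 30
```

```text
t: 10.68
ee_pos: [0.561, -0.1612, 0.1326]
tcp_rot: [3.141, 0.004, 0.569]
contact_force: [-2.0, -2.3, 5.7]
opening: 0.0608
finger_force: 30.0
```

```bash
python3 -m handwheel '[{"offset":[0,0,0.0002],"twist":[0,0,0.16],"claw":0.5},{"offset":[0,0,0.0005],"twist":[0,0,0.32],"claw":0.5},{"offset":[0,0,0.0009],"twist":[0,0,0.48],"claw":0.5},{"offset":[0,0,0.0013],"twist":[0,0,0.64],"claw":0.5},{"offset":[0,0,0.0016],"twist":[0,0,0.8],"claw":0.5},{"offset":[0,0,0.002],"twist":[0,0,0.96],"claw":0.5},{"offset":[0,0,0.0024],"twist":[0,0,1.12],"claw":0.5},{"offset":[0,0,0.0025],"twist":[0,0,1.2],"claw":0.5},{"offset":[0,0,0.0025],"twist":[0,0,1.2],"claw":0.5}]' 30; python3 -c "
from plant import state; print(state()['joints'],state()['ft_torque'])"
```

```text
t: 11.8
ee_pos: [0.5617, -0.1616, 0.13]
tcp_rot: [3.138, -0.001, -0.629]
contact_force: [0.6, -2.0, 4.8]
opening: 0.0608
finger_force: 30.0
[-0.30098341  0.82472414  0.97171772  1.75206929 -0.79257406  1.01042981
 -1.22450871] [-0.56985833 -0.12074937 -0.02025381]
```

```bash
python3 -m handwheel '[{"offset":[0,0,0.0003],"twist":[0,0,0.16],"claw":0.5},{"offset":[0,0,0.0006],"twist":[0,0,0.32],"claw":0.5},{"offset":[0,0,0.001],"twist":[0,0,0.48],"claw":0.5},{"offset":[0,0,0.0013],"twist":[0,0,0.6],"claw":0.5},{"offset":[0,0,0.0013],"twist":[0,0,0.6],"claw":0.5}]' 30; python3 -c "
from plant import state; print(state()['joints'],state()['ft_torque'])"
```

```text
t: 12.42
ee_pos: [0.561, -0.1605, 0.1287]
tcp_rot: [3.138, 0.0, -1.23]
contact_force: [-0.9, 0.2, 6.9]
opening: 0.0609
finger_force: 30.0
[-0.35353928  0.89841364  1.1150491   1.75557247 -0.90402701  1.10173323
 -1.72625484] [-0.08279471  0.17106138 -0.06876899]
```

```bash
python3 -m handwheel '[{"offset":[0,0,-0.0015],"twist":[0,0,0],"claw":0.5},{"offset":[0,0,-0.0015],"twist":[0,0,0],"claw":0.8},{"offset":[0,0,-0.0015],"twist":[0,0,0],"claw":0.8},{"offset":[0,0,-0.0015],"twist":[0,0,0],"claw":0.8}]'; python3 -m handwheel '[{"offset":[0,0,0],"twist":[0,0,-0.16],"claw":0.8},{"offset":[0,0,0],"twist":[0,0,-0.32],"claw":0.8},{"offset":[0,0,0],"twist":[0,0,-0.48],"claw":0.8},{"offset":[0,0,0],"twist":[0,0,-0.64],"claw":0.8},{"offset":[0,0,0],"twist":[0,0,-0.8],"claw":0.8},{"offset":[0,0,0],"twist":[0,0,-0.96],"claw":0.8},{"offset":[0,0,0],"twist":[0,0,-1.12],"claw":0.8},{"offset":[0,0,0],"twist":[0,0,-1.28],"claw":0.8},{"offset":[0,0,0],"twist":[0,0,-1.44],"claw":0.8},{"offset":[0,0,0],"twist":[0,0,-1.6],"claw":0.8},{"offset":[0,0,0],"twist":[0,0,-1.7],"claw":0.8}]'; python3 -m handwheel '[{"offset":[0,0,0],"twist":[0,0,-0.16],"claw":0.8},{"offset":[0,0,0],"twist":[0,0,-0.32],"claw":0.8},{"offset":[0,0,0],"twist":[0,0,-0.48],"claw":0.8},{"offset":[0,0,0],"twist":[0,0,-0.64],"claw":0.8},{"offset":[0,0,0],"twist":[0,0,-0.8],"claw":0.8},{"offset":[0,0,0],"twist":[0,0,-0.96],"claw":0.8},{"offset":[0,0,0],"twist":[0,0,-1.12],"claw":0.8},{"offset":[0,0,0],"twist":[0,0,-1.28],"claw":0.8},{"offset":[0,0,0],"twist":[0,0,-1.44],"claw":0.8},{"offset":[0,0,0],"twist":[0,0,-1.6],"claw":0.8},{"offset":[0,0,0],"twist":[0,0,-1.7],"claw":0.8},{"offset":[0,0,0],"twist":[0,0,-1.7],"claw":0.8}]';  python3 -c "
from plant import state; print(state()['joints'],state()['ft_torque'])"
```

```text
t: 12.92
ee_pos: [0.5601, -0.1607, 0.1294]
tcp_rot: [3.137, 0.001, -1.23]
contact_force: [-0.3, -0.6, -0.0]
opening: 0.0745
finger_force: 0.0
t: 14.3
ee_pos: [0.5601, -0.1612, 0.1298]
tcp_rot: [-3.141, 0.005, 0.473]
contact_force: [-0.8, -0.9, -0.4]
opening: 0.0743
finger_force: 0.0
t: 15.8
ee_pos: [0.56, -0.1615, 0.1297]
tcp_rot: [-3.137, -0.002, 2.168]
contact_force: [-0.4, 0.2, 0.4]
opening: 0.0745
finger_force: 0.0
[ 0.11762134  0.63215118  0.19875011  1.74070696 -0.16145319  0.78897682
  0.99063173] [-0.08257202 -0.03767055  0.03895512]
```

Now I check by camera that the lid stands square, and regrip it.

```bash
python3 -m handwheel '[{"offset":[0,0,0.001],"twist":[0,0,0],"claw":0.5},{"offset":[0,0,0.001],"twist":[0,0,0],"claw":0.5},{"offset":[0,0,0.001],"twist":[0,0,0],"claw":0.5},{"offset":[0,0,0.0015],"twist":[0,0,0],"claw":0.5}]' 30; python3 - <<'E'
from h import *
ims=[]
for n,u0,v0 in (('scene',259,285),('side',368,300)):
    c=cap(n); ims.append(cv2.resize(c['color'][v0-50:v0+40,u0-30:u0+30],(400,600),interpolation=3))
cv2.imwrite('pics/half.png',np.hstack(ims)[:,:,::-1])
E
```

```text
t: 16.3
ee_pos: [0.5603, -0.1611, 0.1285]
tcp_rot: [-3.137, -0.001, 2.17]
contact_force: [-0.8, 1.1, 3.8]
opening: 0.0607
finger_force: 30.0
```

View pics/half.png

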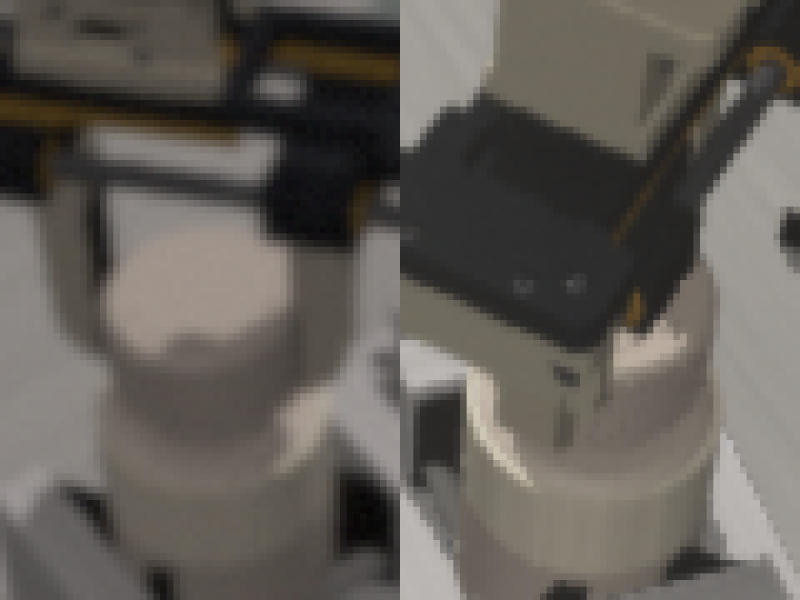

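The lid sits square on the neck, centred in the scene crop at about (198,290) and gripped again. I continue forward.

```bash
python3 -m handwheel '[{"offset":[0,0,0.0003],"twist":[0,0,0.16],"claw":0.5},{"offset":[0,0,0.0007],"twist":[0,0,0.32],"claw":0.5},{"offset":[0,0,0.001],"twist":[0,0,0.48],"claw":0.5},{"offset":[0,0,0.0014],"twist":[0,0,0.64],"claw":0.5},{"offset":[0,0,0.0017],"twist":[0,0,0.8],"claw":0.5},{"offset":[0,0,0.002],"twist":[0,0,0.96],"claw":0.5},{"offset":[0,0,0.0024],"twist":[0,0,1.12],"claw":0.5},{"offset":[0,0,0.0026],"twist":[0,0,1.2],"claw":0.5},{"offset":[0,0,0.0026],"twist":[0,0,1.2],"claw":0.5}]' 30; python3 -m handwheel '[{"offset":[0,0,0.0003],"twist":[0,0,0.16],"claw":0.5},{"offset":[0,0,0.0007],"twist":[0,0,0.32],"claw":0.5},{"offset":[0,0,0.001],"twist":[0,0,0.48],"claw":0.5},{"offset":[0,0,0.0014],"twist":[0,0,0.64],"claw":0.5},{"offset":[0,0,0.0017],"twist":[0,0,0.8],"claw":0.5},{"offset":[0,0,0.002],"twist":[0,0,0.96],"claw":0.5},{"offset":[0,0,0.0024],"twist":[0,0,1.12],"claw":0.5},{"offset":[0,0,0.0026],"twist":[0,0,1.2],"claw":0.5},{"offset":[0,0,0.0026],"twist":[0,0,1.2],"claw":0.5}]'; python3 -c "
from plant import state; print(state()['joints'],state()['ft_torque'])"
```

```text
t: 17.52
ee_pos: [0.5605, -0.1615, 0.126]
tcp_rot: [-3.14, 0.004, 0.971]
contact_force: [-0.6, -1.0, 2.5]
opening: 0.0609
finger_force: 30.0
t: 18.65
ee_pos: [0.5614, -0.1613, 0.1235]
tcp_rot: [3.139, 0.002, -0.228]
contact_force: [2.0, 0.1, 2.5]
opening: 0.0608
finger_force: 30.0
[-0.25656422  0.79171649  0.87001568  1.75674091 -0.72787329  0.95060155
 -0.88220581] [ 0.02035839 -0.15291549 -0.00578001]
```

```bash
python3 -m handwheel '[{"offset":[0,0,0.0003],"twist":[0,0,0.16],"claw":0.5},{"offset":[0,0,0.0007],"twist":[0,0,0.32],"claw":0.5},{"offset":[0,0,0.001],"twist":[0,0,0.48],"claw":0.5},{"offset":[0,0,0.0014],"twist":[0,0,0.64],"claw":0.5},{"offset":[0,0,0.0017],"twist":[0,0,0.8],"claw":0.5},{"offset":[0,0,0.0021],"twist":[0,0,0.96],"claw":0.5},{"offset":[0,0,0.0021],"twist":[0,0,0.98],"claw":0.5},{"offset":[0,0,0.0021],"twist":[0,0,0.98],"claw":0.5},{"offset":[0,0,0.0021],"twist":[0,0,0.98],"claw":0.5}]'; python3 - <<'E'
from h import *
import pickle
s=state(); print(s['joints'],np.abs(s['dq']).max())
ims=[]
for n,u0,v0 in (('scene',259,285),('side',368,300)):
    c=cap(n); ims.append(cv2.resize(c['color'][v0-50:v0+40,u0-30:u0+30],(400,600),interpolation=3))
    print(n,[proj(c,(.5615,-.1605,z)).round(1) for z in (.1055,.1365)])
cv2.imwrite('pics/end.png',np.hstack(ims)[:,:,::-1])
E
```

```text
t: 19.77
ee_pos: [0.5607, -0.1616, 0.1215]
tcp_rot: [3.138, -0.001, -1.209]
contact_force: [-0.1, -0.7, 5.9]
opening: 0.0608
finger_force: 30.0
[-0.3497114   0.90791185  1.10967974  1.76199421 -0.91593     1.09100414
 -1.69511092] 0.004506117425250451
scene [array([260.4, 293.1]), array([259.4, 282.5])]
side [array([366.9, 305.7]), array([368.2, 295.1])]
```

View pics/end.png

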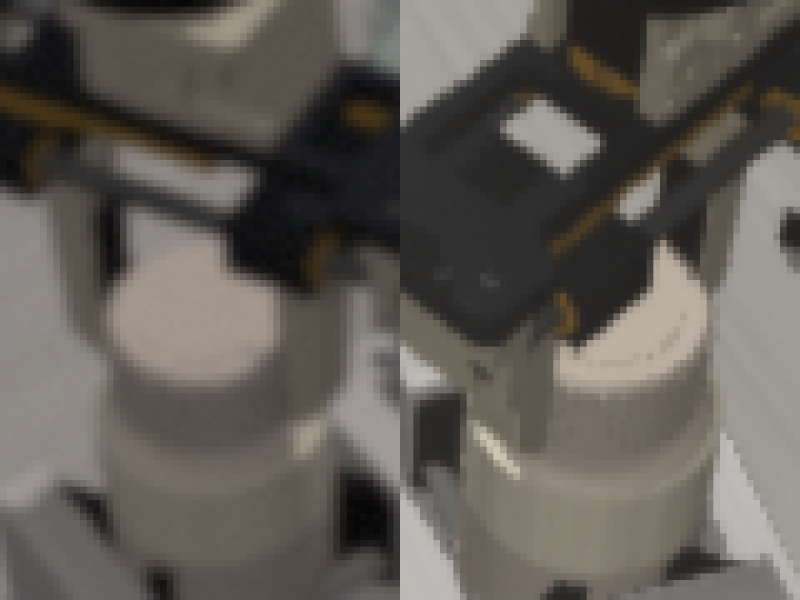

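The lid is square on the neck, about 24 mm below the rim, with a gap left above the shoulder. It is gripped at 30 N and at rest.

```bash
python3 -c "
from plant import robot; print(robot.job_done())"
```

```text
the job is handed in; nothing more can be done
None
```

The job is handed in, with no verdict returned: the deep lid was set on the neck, turned back until it dropped about 3.5 mm, then turned forward about one turn to roughly 24 mm below the rim, where it is square and still gripped at 30 N.

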